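Load core discs into the wells of a specimen block

TASK

First lift the cap off the well that it covers and set it upright in the round dish. Then slide the two concrete discs lying on the block's deck, without lifting them off it, so that each drops into a free well of its own and lies flat on the bottom. Leave the disc that is already in its well there, and do not disturb the brass weight, the jar and the brush.

Things in the scene. Friction and masses are not known exactly. Their poses are not given: they have to be found in the camera images.
- block: Fixed aluminium specimen block, 240 mm (its x) by 300 mm (its y) by 40 mm tall, its whole top a smooth level deck without a rim. Origin at the centre of its underside, z up; x points from the empty half of the deck, near the robot, to the row of three wells near its far edge. The row of wells runs along y.
- well0 (a point): Centre of the flat floor of the right (block y = -80 mm) well in the specimen block: a round blind bore 52 mm in diameter, 18 mm deep below the deck (so the deck is 18 mm above this point; a disc lying in the well has its top 2 mm below the deck). Each well is at block x = +75 mm. z up.
- well1 (a point): Centre of the flat floor of the middle (block y = 0) well in the specimen block: a round blind bore 52 mm in diameter, 18 mm deep below the deck (so the deck is 18 mm above this point; a disc lying in the well has its top 2 mm below the deck). Each well is at block x = +75 mm. z up.
- well2 (a point): Centre of the flat floor of the left (block y = +80 mm) well in the specimen block: a round blind bore 52 mm in diameter, 18 mm deep below the deck (so the deck is 18 mm above this point; a disc lying in the well has its top 2 mm below the deck). Each well is at block x = +75 mm. z up.
- disc_a: Concrete core disc, a plain grey upright cylinder 46 mm in diameter and 16 mm tall, mass about 65 g, lying flat on the empty half of the deck. Origin at the centre of its underside, z up. To be slid into a free well.
- disc_b: Concrete core disc, a plain grey upright cylinder 46 mm in diameter and 16 mm tall, mass about 65 g, the twin of disc_a, lying flat on the empty half of the deck. Origin at the centre of its underside, z up. To be slid into a free well.
- loaded: Concrete core disc, a plain grey upright cylinder 46 mm in diameter and 16 mm tall, mass about 65 g, already lying in an outer well (left or right, it varies) and to stay there. Origin at the centre of its underside.
- cap: Loose black plastic cap over the other outer well, 100 g. From below: a spigot 42 mm in diameter and 6 mm tall that hangs loosely in the well, a flange 64 mm in diameter and 8 mm thick (6 to 14 mm above the origin) that rests on the deck, and a cylindrical knob 22 mm in diameter and 28 mm tall (14 to 42 mm above the origin). Origin at the centre of the spigot's underside, z up.
- dish: Fixed round white ceramic dish on the table, the holder for the cap: outer diameter 88 mm, inner diameter 80 mm, 16 mm tall, floor 4 mm thick. Origin at the centre of its underside. It stands to the left or the right of the block.
- dish_floor (a point): Centre of the dish's inner floor, 4 mm above the table; the cap's spigot stands on it.
- weight: Bystander: loose brass calibration weight with a knob, 48 mm in diameter, 72 mm tall, 0.7 kg, standing on the table on the side of the block away from the dish. Origin at the centre of its underside.
- jar: Bystander: loose closed jar, 60 mm in diameter, 75 mm tall, standing on the table to the left of the block. Origin at the centre of its underside.
- brush: Bystander: loose hand brush, 160 mm long, lying on the table to the right of the block, along its own x. Origin on its underside near its middle.
Not all that is in view belongs to the job. What is shaped like the loaded but blue or brown is not meant.

How it is judged:
By the outcome, as a careful person would: the job done as asked, in the order asked, and still so for the second after the job is handed in, with the robot touching nothing.
It also fails if it takes over 67 s, if anything falls off the work surface, if the arm or the gripper's body presses on something with over 40 N, if the wrist force passes 120 N, or if a joint passes its speed limit or range.

ROBOT

A 6-joint arm with a two-finger parallel gripper is mounted at the origin on the work surface. World frame = base frame: x ahead of the robot, y to its left, z up, the work surface at z = 0. Lengths are in m, angles in rad, forces in N, time in s.
With the tool pointing down it reaches from about 0.375 to 0.9 m from the base axis. Payload 3.1 kg.
Tool frame: the origin (TCP) lies at the very end of the fingers, on their centre line; the grasp point (between the pads) lies 19 mm behind it; z points along the fingers, y is the direction in which the jaws open and shut (so a half turn about z gives the same grasp; the last joint's range is limited). The gripper opens to 87 mm and grips with 3 to 60 N. Pads are 19 mm wide; open, the fingers measure 117 mm over their backs; the gripper's body (75 mm by 190 mm) begins 51 mm behind the grasp point.
Start: joints at [-1.294, 0.527, 1.433, -0, 1.181, -0.178], TCP at [0.275, -0.561, 0.223] pointing down, gripper open.
Joint ranges: [-3.08, 3.08], [-0.75, 2.2], [0.22, 2.44], [-1.43, 4.57], [0, 2.65], [-2.85, 2.85]. Speed limits (rad/s): [2.79, 2.79, 3.14, 3.14, 3.14, 3.14].

INTERFACE

Orientations are given as a unit quaternion [x, y, z, w].
In Python, from workcell import robot, cams, ticket gives the robot as it stands. The module is installed in compiled form; this text tells all that it offers.
- The arm moves only by the shell command python3 -m pendant 'ROWS' [FORCE]. ROWS is JSON, a list of rows, each a list of 3 entries, a list of its own where there are three numbers: the opening, from 0 (shut) to 1 (fully open), then the shift along the tool's x, y, z in units of 40 mm (1.0 is 40 mm), then the turn, a rotation vector about the tool's x, y, z in units of 6 degrees (1.0 is 6 degrees). A call has 1 to 10 rows; each row shifts and turns the pose as measured when the row begins, along the tool's axes as they then stand; what a row does not reach is not made up. A row lasts 1/8 s, in which the tool goes at most 62.5 mm and 10.7 degrees, less where a joint would pass 70% of its speed; a pose out of reach is approached as far as the arm can. A call is refused whole if a number of a shift passes 1 or a number of a turn 1, either way. A call with a gripper value outside its range is refused whole. The fingers move at their own pace and stop on an object; FORCE is the grip in N (left out, the last holds). Time passes only in rows, so rows that do not move let the fingers close. It gives the time, the measured TCP pose, the force and the opening at its end, in the units of the state.
- robot.state(): the state, without advancing time (a new reading comes with each control period).
- cams.capture(name): name is "side" or "top" or "wrist"; returns a dict with "pixels" (400x640x3 uint8, red, green, blue), "range_z" (400x640 float32, m along the optical axis (not along the pixel's ray), 0 where there is no reading), "mtx" (3x3 intrinsics, pixels), "xyz" and "orientation" of the camera in the world. Camera axes: x right, y down, z forward; pixel columns grow to the right and rows downward; lengths in m; the calibration is good to about 2 mm. A picture is of the moment at which its call begins.
- ticket.job_done(): hands the job in, once; it reports no verdict.
The state is a dict: "t": time; "joint_pos": joint angles; "joint_vel": joint speeds; "joint_efforts": joint torques, N m; "position": TCP position; "tool_rot": TCP orientation; "contact_force": force on the tool from outside, world axes, zero at the start; "moment": the same for the moment, N m; "gripper_width": opening from 0.0 (shut) to 1.0 (fully open).
Only numpy, scipy, OpenCV 4.12 (cv2) and the standard library are available. Lean on these libraries where they do the work, as an engineer would, in place of code of your own. Each camera call takes 0.05 s, during which the arm holds its last target. There are 200 camera calls.

## Working session

There is one attempt and no reset: what is moved stays moved. The work goes in short steps, Python scripts to look and compute and a shell command to move; the robot and the scene stay as the last step left them, time stands still between calls to the robot, and variables do not carry over. Pictures are saved under pics/ and viewed, about 8 in all and at most 12, crops included, and the job is handed in when it is done.

```bash
mkdir -p pics; cat > h.py <<'E'
import numpy as np, cv2
from workcell import robot, cams, ticket
from scipy.spatial.transform import Rotation as R
def cap(n):
    c=cams.capture(n); return c
def cloud(c):
    z=c["range_z"]; v,u=np.mgrid[:z.shape[0],:z.shape[1]]; K=np.array(c["mtx"])
    p=np.stack([(u-K[0,2])/K[0,0]*z,(v-K[1,2])/K[1,1]*z,z],-1)
    w=p@R.from_quat(c["orientation"]).as_matrix().T+np.array(c["xyz"]); w[z==0]=np.nan
    return w
def save(c,n,crop=None,s=1):
    im=c["pixels"][...,::-1]
    if crop: im=im[crop[1]:crop[3],crop[0]:crop[2]]
    cv2.imwrite("pics/"+n,cv2.resize(im,None,fx=s,fy=s,interpolation=cv2.INTER_CUBIC))
E
python3 - <<'E'
from h import *
s=robot.state(); print(s)
for n in["top","side"]:
    c=cap(n); np.savez(n+".npz",**c); save(c,n+"0.png"); print(n,c["xyz"],c["orientation"],c["mtx"])
E
```

```text
{'t': 0.0, 'joint_pos': array([-1.29351654e+00,  5.28488368e-01,  1.43390905e+00, -3.17545590e-05,
        1.18137633e+00, -1.78513755e-01]), 'joint_vel': array([ 0.00015511,  0.00023565,  0.00011883, -0.00055134,  0.00015197,
       -0.00036734]), 'joint_efforts': array([ 4.21464656e-04, -4.40037239e+01, -1.76595318e+01,  6.32371916e-02,
        5.80844062e-02, -1.47126111e-04]), 'position': array([ 0.27491566, -0.56047219,  0.22155584]), 'tool_rot': array([ 9.74141786e-01,  2.25934929e-01, -6.84966511e-05, -1.08849242e-03]), 'contact_force': array([ 0.65218775,  0.04710912, -0.74483015]), 'moment': array([-0.02177103,  0.02846812,  0.05365001]), 'gripper_width': 0.9939419184417462}
top [ 0.45436539 -0.010492    1.12084783] [-0.70069036  0.70884952 -0.05765405  0.05693321] [[426.32131277   0.         320.87557534]
 [  0.         426.32131277 200.74815878]
 [  0.           0.           1.        ]]
side [0.34395323 0.63947626 0.75619125] [-0.18894607  0.90002616 -0.38601547  0.07241787] [[366.33109225   0.         314.90093912]
 [  0.         366.33109225 203.17156119]
 [  0.           0.           1.        ]]
```

View pics/top0.png

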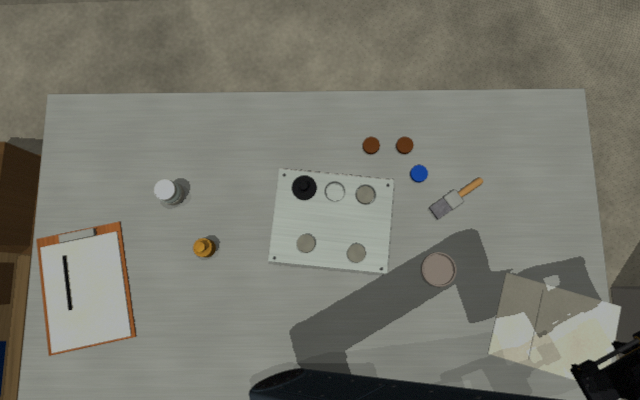

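The top view shows the black cap at (304,187), the free middle well at (335,191) and the loaded disc at (366,194). The two grey discs to slide are at (306,242) and (356,253), and the dish is at (438,268). The possible mix-ups are the brown pucks at (371,145) and (404,145), the blue one at (419,173), and the loaded grey disc. Only the two grey ones on the near half of the deck are to be slid.

```bash
python3 - <<'E'
from h import *
c=dict(np.load("top.npz")); w=cloud(c)
save(c,"crop0.png",(255,155,475,305),3.5)
reg=np.zeros(w.shape[:2],bool); reg[155:305,250:480]=True
z=w[...,2]
print("table z",np.nanmedian(z[120:150,200:250]))
deck=reg&(abs(z-.04)<.006); p=w[deck]
print("deckz",np.median(p[:,2]))
hull=cv2.minAreaRect((w[reg&(z>.033)&(z<.12)][:,:2]*1000).astype(np.float32)); print("rect",hull)
def blob(u,v,r,lo,hi):
    m=np.zeros_like(reg); m[v-r:v+r,u-r:u+r]=True; m&=(z>lo)&(z<hi)
    q=w[m]; (x,y),rad=cv2.minEnclosingCircle((q[:,:2]*1000).astype(np.float32))
    return np.round(q[:,:2].mean(0)*1000,1),(round(x,1),round(y,1),round(rad,1)),round(np.median(q[:,2])*1000,1),len(q)
print("A",blob(306,242,14,.048,.07));print("B",blob(356,253,14,.048,.07))
print("knob",blob(304,187,14,.065,.1));print("flange",blob(304,187,16,.044,.065))
print("dish",blob(438,268,24,.009,.03))
print("well1",blob(335,191,13,.01,.032))
print("loaded",blob(366,194,9,.03,.05))
print("weight",blob(204,247,14,.02,.1),"jar",blob(166,190,16,.04,.1),"brush",blob(458,197,28,.008,.1))
E
```

```text
table z -0.0012919569308295076
deckz 0.038965232136110806
rect ((583.0588989257812, -38.71711730957031), (300.4990539550781, 240.74142456054688), 83.54010009765625)
A (array([523.3,  28. ]), (523.2, 28.1, 22.8), np.float64(54.5), 262)
B (array([497.1, -97.2]), (496.7, -97.2, 22.6), np.float64(54.8), 263)
knob (array([666.,  32.]), (666.8, 32.0, 11.0), np.float64(74.6), 67)
flange (array([665.2,  31.9]), (659.4, 26.2, 41.4), np.float64(46.8), 383)
dish (array([ 454.5, -312.4]), (455.1, -312.0, 44.2), np.float64(14.6), 202)
well1 (array([659.7, -47.2]), (658.9, -47.2, 25.6), np.float64(21.1), 292)
loaded (array([ 648.7, -127.4]), (648.9, -127.6, 31.0), np.float64(37.1), 285)
weight (array([515.9, 283.7]), (517.0, 288.5, 24.0), np.float64(46.7), 322) jar (array([657.8, 375.2]), (659.3, 378.4, 29.1), np.float64(72.5), 482) brush (array([ 636.7, -359.2]), (639.6, -374.6, 80.6), np.float64(17.5), 700)
```

View pics/crop0.png

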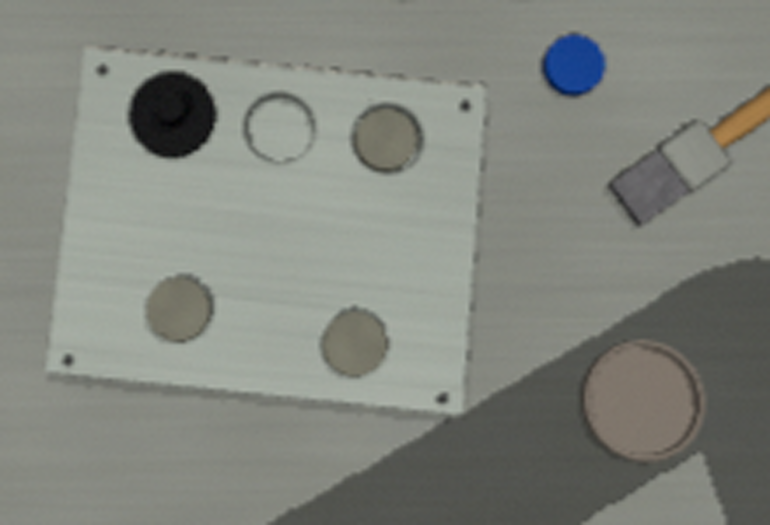

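The crop confirms that the cap covers the left well, the middle well is empty and the right one is loaded. It also shows grey discs at (180,308) and (355,342) in the crop, and the dish on the right. First I'll square the tool with the world axes.

```bash
python3 -m pendant '[[0.5,[0,0,0],[0,0,0.9]],[0.5,[0,0,0],[0,0,0.9]],[0.5,[0,0,0],[0,0,0.9]],[0.5,[0,0,0],[0,0,0.9]],[0.5,[0,0,0],[0,0,0.8]],[0.5,[0.7,-1,0],[0,0,0]],[0.5,[0.7,-1,0],[0,0,0]]]' 20
```

```text
t: 0.98
position: [0.3311, -0.4809, 0.2178]
tool_rot: [1.0, -0.013, -0.001, -0.004]
contact_force: [0.2, 0.2, 0.3]
gripper_width: 0.503
```

```bash
python3 -m pendant '[[0.5,[0.65,-0.98,0],[0,0,-0.25]],[0.5,[0.65,-0.98,0],[0,0,0]],[0.5,[0.65,-0.98,0],[0,0,0]],[0.5,[0.65,-0.98,0],[0,0,0]],[0.5,[0.65,-0.98,0],[0,0,0]],[0.5,[0.65,-0.98,0.2],[0,0,0]],[0.5,[0.65,-0.98,0.2],[0,0,0]],[0.5,[0.65,-0.98,0.2],[0,0,0]],[0.5,[0.65,-0.98,0.2],[0,0,0]],[0.5,[0.65,-0.98,0.2],[0,0,0]]]'; python3 -m pendant '[[0.5,[0.65,-0.98,0.3],[0,0,0]],[0.5,[0.65,-0.98,0.3],[0,0,0]],[0.5,[0.3,-0.5,0.3],[0,0,0]],[0.5,[0,0,0],[0,0,0]]]'
```

```text
t: 2.22
position: [0.5982, -0.075, 0.1768]
tool_rot: [1.0, -0.001, -0.003, -0.006]
contact_force: [0.9, 0.1, -0.2]
gripper_width: 0.497
t: 2.72
position: [0.6632, 0.0298, 0.1374]
tool_rot: [1.0, 0.001, -0.005, -0.005]
contact_force: [-0.6, 0.1, 0.0]
gripper_width: 0.5
```

```bash
python3 -m pendant '[[0.5,[0.06,-0.05,0],[-0.1,0.1,0]],[0.5,[0,0,0],[0,0,0]]]'; python3 - <<'E'
from h import *
s=robot.state(); print(s["position"],s["tool_rot"])
c=cap("wrist"); save(c,"w0.png"); w=cloud(c); z=w[...,2]
print(c["xyz"])
def circ(m,n):
    m=m.astype(np.uint8); k,l,st,ce=cv2.connectedComponentsWithStats(m)
    for i in range(1,k):
        if st[i,4]>300:
            q=w[l==i]; (x,y),r=cv2.minEnclosingCircle((q[:,:2]*1000).astype(np.float32)); print(n,st[i].tolist(),round(x,1),round(y,1),round(r,1),np.round(np.median(q,0)*1000,1))
circ((z>.070)&(z<.08),"knob"); circ((z>.043)&(z<.052),"fl"); circ((z>.01)&(z<.035),"wells")
E
```

```text
t: 2.98
position: [0.6646, 0.0295, 0.1377]
tool_rot: [1.0, 0.0, -0.0, 0.001]
contact_force: [0.8, -0.6, -0.6]
gripper_width: 0.501
[0.66455622 0.02951914 0.13765704] [ 9.99999742e-01  3.75522928e-04 -1.83985628e-04  5.84811849e-04]
[0.74379995 0.02958258 0.30067453]
knob [306, 198, 28, 28, 609] 667.5 32.7 10.9 [668.5  32.5  76.9]
fl [284, 165, 73, 71, 3258] 667.3 33.0 32.1 [672.7  32.7  48.9]
wells [498, 28, 58, 58, 2573] 788.3 -146.6 23.2 [ 788.5 -145.1   16.7]
wells [600, 29, 40, 59, 1808] 787.6 -236.4 22.9 [ 785.5 -228.5   16.5]
wells [615, 126, 25, 48, 879] 708.9 -267.8 22.2 [ 707.2 -257.4   16.4]
wells [247, 134, 331, 45, 2427] 706.1 -52.1 150.1 [705.1 -47.6  30.6]
wells [379, 183, 56, 52, 2251] 656.7 -46.9 26.1 [653.9 -50.3  23.1]
```

View pics/w0.png

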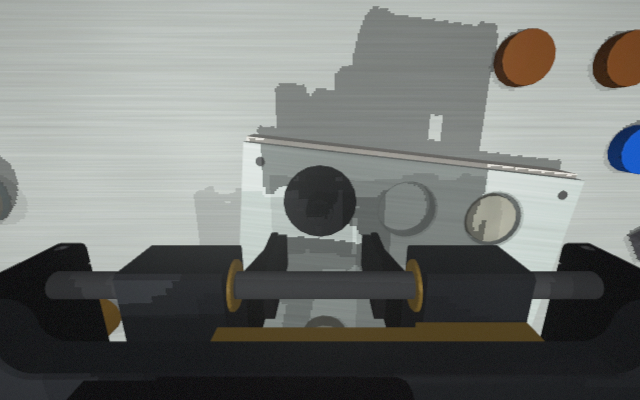

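The wrist view shows the cap at (320,200) between the fingers. The middle well at (407,208) is empty, and the loaded disc is at (493,218).

```bash
python3 -m pendant '[[0.5,[0.07,-0.08,0.5],[0,0,0]],[0.5,[0,0,0.6],[0,0,0]],[0.5,[0,0,0.6],[0,0,0]],[0.5,[0,0,0.3],[0,0,0]],[0.5,[0,0,0],[0,0,0]]]'
```

```text
t: 3.65
position: [0.6671, 0.0293, 0.0534]
tool_rot: [1.0, -0.002, -0.0, 0.001]
contact_force: [0.4, -0.3, -0.2]
gripper_width: 0.501
```

```bash
python3 -m pendant '[[0.5,[0,-0.1,0],[0,0,0]],[0.2,[0,0,0],[0,0,0]],[0.1,[0,0,0],[0,0,0]],[0.1,[0,0,0],[0,0,0]],[0.1,[0,0,0],[0,0,0]],[0.1,[0,0,0],[0,0,0]]]' 20; python3 -m pendant '[[0.1,[0,0,-0.3],[0,0,0]],[0.1,[0,0,-0.6],[0,0,0]],[0.1,[0,0,-0.8],[0,0,0]],[0.1,[0,0,0],[0,0,0]]]'
```

```text
t: 4.4
position: [0.6689, 0.0335, 0.0561]
tool_rot: [1.0, -0.002, 0.002, 0.001]
contact_force: [-0.4, -0.2, -0.7]
gripper_width: 0.242
t: 4.9
position: [0.6686, 0.0336, 0.1269]
tool_rot: [1.0, -0.002, 0.002, 0.001]
contact_force: [0.6, -0.1, -1.2]
gripper_width: 0.247
```

```bash
python3 -m pendant '[[0.1,[-0.55,0.9,0],[0,0,0]],[0.1,[-0.6,0.98,0],[0,0,0]],[0.1,[-0.6,0.98,0],[0,0,0]],[0.1,[-0.6,0.98,0],[0,0,0]],[0.1,[-0.6,0.98,0],[0,0,0]],[0.1,[-0.6,0.98,0],[0,0,0]],[0.1,[-0.6,0.98,0],[0,0,0]],[0.1,[-0.6,0.98,0],[0,0,0]],[0.1,[-0.4,0.7,0],[0,0,0]],[0.1,[0,0,0],[0,0,0]]]'; python3 - <<'E'
from h import *
s=robot.state(); print(s["position"],s["tool_rot"])
for n in["top","side"]:
    c=cap(n); np.savez(n+"1.npz",**c)
save(c,"side1.png")
w=cloud(c);z=w[...,2]; 
m=(np.hypot(w[...,0]-.455,w[...,1]+.312)<.06)&(z<.06)&(z>.008); q=w[m]
(x,y),r=cv2.minEnclosingCircle((q[:,:2]*1000).astype(np.float32)); print("dish side",x,y,r,len(q))
# flange level of the cap from side view
d=np.hypot(w[...,0]-s["position"][0],w[...,1]-s["position"][1]); q=w[(d<.036)&(z>.08)&(z<.135)]
print(np.histogram(q[:,2]*1000,bins=np.arange(80,136,3)))
E
```

```text
t: 6.15
position: [0.4515, -0.3115, 0.1182]
tool_rot: [1.0, -0.001, -0.002, -0.002]
contact_force: [-1.2, -0.2, -1.2]
gripper_width: 0.247
[ 0.45153949 -0.31152883  0.11823405] [ 0.99999642 -0.0011577  -0.00164879 -0.00176058]
dish side 454.0060119628906 -308.334716796875 46.706573486328125 142
(array([  0,   0,   0,   0,   0,   0,   0,  19,  25, 114,  22,   1,   4,
        10,   8,   8,   6,   6]), array([ 80,  83,  86,  89,  92,  95,  98, 101, 104, 107, 110, 113, 116,
       119, 122, 125, 128, 131, 134]))
```

View pics/side1.png

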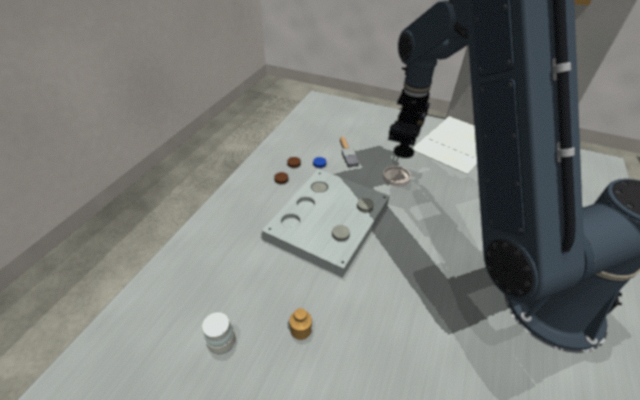

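The side view shows the cap held at (403,150) just above the dish at (397,175). The jar and the weight haven't moved.

```bash
python3 -m pendant '[[0.1,[0.1,0,0.5],[0,0,0]],[0.1,[0,0,0.6],[0,0,0]],[0.1,[0,0,0.6],[0,0,0]],[0.1,[0,0,0.35],[0,0,0]],[0.1,[0,0,0],[0,0,0]]]'
```

```text
t: 6.88
position: [0.459, -0.3021, 0.0335]
tool_rot: [1.0, 0.004, -0.002, -0.004]
contact_force: [0.3, 0.1, -0.8]
gripper_width: 0.247
```

```bash
python3 -m pendant '[[0.1,[-0.1,0.24,-0.05],[0,0,0]],[0.1,[0,0,0],[0,0,0]]]'; python3 -m pendant '[[0.1,[0,0,0],[0,0,0]]]'
```

```text
t: 7.12
position: [0.4561, -0.3126, 0.0368]
tool_rot: [1.0, 0.005, -0.001, -0.003]
contact_force: [0.0, -0.4, -1.2]
gripper_width: 0.245
t: 7.25
position: [0.4562, -0.3132, 0.0376]
tool_rot: [1.0, 0.005, -0.001, -0.002]
contact_force: [1.1, -1.1, -1.7]
gripper_width: 0.246
```

```bash
python3 -m pendant '[[0.1,[0,0,0.2],[0,0,0]],[0.1,[0,0,0.05],[0,0,0]]]'; python3 -m pendant '[[0.1,[0,0,0.04],[0,0,0]]]'
```

```text
t: 7.5
position: [0.4564, -0.3137, 0.0278]
tool_rot: [1.0, 0.004, 0.0, -0.001]
contact_force: [-0.1, 1.4, -0.7]
gripper_width: 0.248
t: 7.62
position: [0.4563, -0.3135, 0.0259]
tool_rot: [1.0, 0.004, -0.0, -0.002]
contact_force: [-0.9, 0.4, 4.4]
gripper_width: 0.244
```

Contact with the dish floor (4 N), so I release and lift.

```bash
python3 -m pendant '[[0.45,[0,0,0],[0,0,0]],[0.45,[0,0,0],[0,0,0]],[0.45,[0,0,0],[0,0,0]],[0.45,[0,0,-0.4],[0,0,0]],[0.6,[0,0,-0.8],[0,0,0]],[0.75,[0,0,-0.9],[0,0,0]],[0.75,[0.3,-0.9,0],[0,0,0]],[0.75,[0.3,-0.9,0],[0,0,0]],[0.75,[0.3,-0.9,0],[0,0,0]],[0.75,[0,-0.9,0],[0,0,0]]]' 3; python3 - <<'E'
from h import *
s=robot.state(); print(s["position"])
c=cap("top"); w=cloud(c);z=w[...,2]
m=(np.hypot(w[...,0]-.455,w[...,1]+.312)<.06)
for lo,hi in((.035,.06),(.012,.03)):
    q=w[m&(z>lo)&(z<hi)]; print(len(q),cv2.minEnclosingCircle((q[:,:2]*1000).astype(np.float32)),np.median(q[:,2]))
for xy in((.523,.028),(.497,-.097)):
    q=w[(np.hypot(w[...,0]-xy[0],w[...,1]-xy[1])<.035)&(z>.048)&(z<.07)]; print(len(q),q.mean(0))
save(c,"top2.png",(255,155,475,305),3)
E
```

```text
t: 8.88
position: [0.4957, -0.171, 0.121]
tool_rot: [1.0, 0.002, 0.006, 0.003]
contact_force: [-0.1, -1.1, 0.1]
gripper_width: 0.75
[ 0.49569625 -0.17104219  0.12097978]
0 ((0.0, 0.0), 0.0) nan
8 ((433.712158203125, -275.04315185546875), 7.471523284912109) 0.015365342386806535
263 [0.52333398 0.02807453 0.05488743]
77 [ 0.49712301 -0.08327639  0.05517575]
  return _methods._mean(a, axis=axis, dtype=dtype,
  ret = ret.dtype.type(ret / rcount)
```

View pics/top2.png

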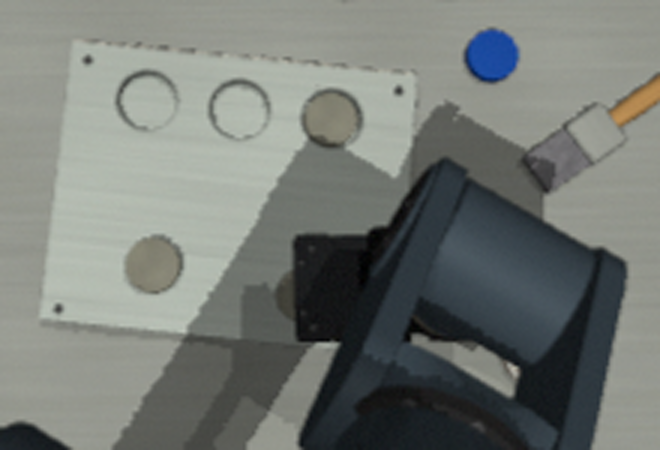

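The left and middle wells are both open. The dish is hidden by the arm, so I'll check it later. Next is disc_b.

```bash
python3 -m pendant '[[0.75,[0,-0.95,0.3],[0.05,-0.11,0]],[0.75,[0.03,-0.92,0.3],[0,0,0]],[0.75,[0,0,0],[0,0,0]]]'; python3 - <<'E'
from h import *
c=cap("wrist"); w=cloud(c);z=w[...,2]
for lo,hi,l in((.05,.06,"disc"),(.015,.035,"well")):
    k,lab,st,ce=cv2.connectedComponentsWithStats(((z>lo)&(z<hi)).astype(np.uint8))
    for i in range(1,k):
        if st[i,4]>400:
            q=w[lab==i]; (x,y),r=cv2.minEnclosingCircle((q[:,:2]*1000).astype(np.float32)); print(l,st[i].tolist(),round(x,1),round(y,1),round(r,1))
print(robot.state()["position"])
E
```

```text
t: 9.3
position: [0.4954, -0.0888, 0.0999]
tool_rot: [1.0, 0.004, 0.0, -0.001]
contact_force: [0.5, -0.1, -0.0]
gripper_width: 0.753
disc [125, 152, 70, 64, 3402] 523.9 28.6 23.3
disc [304, 189, 63, 61, 2957] 497.9 -97.0 23.0
well [228, 0, 66, 20, 947] 647.9 -44.1 22.0
well [344, 0, 77, 36, 407] 646.9 -126.7 25.3
well [601, 30, 39, 69, 1729] 609.5 -316.8 23.6
well [525, 204, 99, 57, 2404] 462.2 -311.7 43.6
[ 0.49649364 -0.0903361   0.100392  ]
```

```bash
python3 -m pendant '[[0.75,[0.03,0.17,0.2],[0,0,0]],[0.75,[0,0,0.3],[0,0,0]],[0.75,[0,0,0],[0,0,0]]]'
```

```text
t: 9.72
position: [0.4996, -0.1012, 0.0805]
tool_rot: [1.0, 0.001, 0.003, 0.001]
contact_force: [0.8, 0.5, 0.3]
gripper_width: 0.753
```

```bash
python3 -m pendant '[[0.75,[-0.05,-0.1,0.3],[0,0,0]],[0.75,[0,0,0.4],[0,0,0]],[0.75,[0,0,0],[0,0,0]]]'
```

```text
t: 10.1
position: [0.497, -0.0977, 0.0504]
tool_rot: [1.0, 0.0, 0.003, 0.001]
contact_force: [-1.2, 0.6, -0.7]
gripper_width: 0.747
```

```bash
python3 -m pendant '[[0.75,[0,0,0.15],[0,-0.06,0]],[0.6,[0,0,0],[0,0,0]],[0.5,[0,0,0.02],[0,0,0]],[0.48,[0,0,0.02],[0,0,0]],[0.48,[0,0,0],[0,0,0]]]' 3
```

```text
t: 10.72
position: [0.4975, -0.0976, 0.0432]
tool_rot: [1.0, 0.001, 0.0, 0.001]
contact_force: [-0.0, 0.8, -1.4]
gripper_width: 0.525
```

```bash
python3 -m pendant '[[0.48,[0.3,-0.1,0.01],[0,0,0]],[0.48,[0.4,-0.13,0.01],[0,0,0]],[0.48,[0.4,-0.13,0.01],[0,0,0]]]'
```

```text
t: 11.1
position: [0.5419, -0.0824, 0.0426]
tool_rot: [1.0, 0.0, -0.002, 0.001]
contact_force: [-2.0, -0.7, 2.7]
gripper_width: 0.527
```

```bash
python3 -m pendant '[[0.48,[0.4,-0.13,0],[0,0,0]],[0.48,[0.4,-0.13,0],[0,0,0]],[0.48,[0.4,-0.13,0.01],[0,0,0]],[0.48,[0.4,-0.12,0],[0,0,0]]]'
```

```text
t: 11.6
position: [0.6134, -0.0594, 0.0425]
tool_rot: [1.0, 0.001, 0.001, 0.001]
contact_force: [0.1, -0.4, 0.1]
gripper_width: 0.527
```

```bash
python3 -m pendant '[[0.48,[0.4,-0.11,0],[0,0,0]],[0.48,[0.4,-0.11,0],[0,0,0]],[0.48,[0.28,-0.08,0],[0,0,0]],[0.48,[0,0,0],[0,0,0]]]'; python3 - <<'E'
from h import *
s=robot.state(); print(s["position"])
c=cap("wrist"); save(c,"w3.png",(240,120,480,260),3); w=cloud(c);z=w[...,2]
m=(np.hypot(w[...,0]-.658,w[...,1]+.047)<.03)
q=w[m&(z>.05)&(z<.064)]; print(len(q),cv2.minEnclosingCircle((q[:,:2]*1000).astype(np.float32)),np.median(q[:,2]))
E
```

```text
t: 12.1
position: [0.6643, -0.0439, 0.0422]
tool_rot: [1.0, 0.003, 0.004, 0.001]
contact_force: [1.5, -1.4, 0.1]
gripper_width: 0.528
[ 0.66433243 -0.04387133  0.04222117]
3793 ((665.6659545898438, -46.59190368652344), 26.78717041015625) 0.05675559579905212
```

View pics/w3.png

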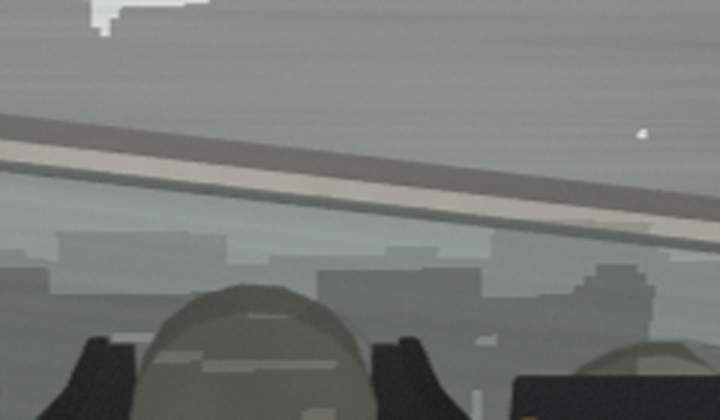

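The disc at (253,360) is held flat between the fingers and has gone about 6 mm past the well centre. I'll shift it back.

```bash
python3 -m pendant '[[0.48,[-0.16,0.08,0],[0,-0.08,0]],[0.48,[0,0,0],[0,0,0]]]'; python3 - <<'E'
from h import *
s=robot.state(); p=s["position"];print(p)
c=cap("wrist"); w=cloud(c);z=w[...,2]
m=(abs(w[...,1]-p[1])<.008)&(abs(w[...,0]-p[0])<.03)&(z>.05)&(z<.064); q=w[m]
print("disc far edge x",np.percentile(q[:,0],99.5)*1000, "near",q[:,0].min()*1000,np.median(q[:,2]))
E
```

```text
t: 12.4
position: [0.6553, -0.0473, 0.0417]
tool_rot: [1.0, 0.002, -0.002, 0.001]
contact_force: [0.2, 0.5, -0.7]
gripper_width: 0.528
[ 0.65533453 -0.0473277   0.04169368]
disc far edge x 678.0595659821122 near 649.8932556003754 0.05608922888346218
```

```bash
python3 -m pendant '[[0.48,[0.06,0,0],[0,0,0]],[0.48,[0,0,0],[0,0,0]]]'; python3 - <<'E'
from h import *
p=robot.state()["position"];print(p)
E
```

```text
t: 12.7
position: [0.6577, -0.0477, 0.0418]
tool_rot: [1.0, 0.002, -0.002, 0.001]
contact_force: [-0.6, -0.2, -1.3]
gripper_width: 0.524
[ 0.6576975  -0.04766643  0.04179054]
```

Centred, so I release.

```bash
python3 -m pendant '[[0.7,[0,0,0],[0,0,0]],[0.75,[0,0,0],[0,0,0]],[0.75,[0,0,-0.3],[0,0,0]],[0.75,[0,0,-0.8],[0,0,0]],[0.75,[-0.8,0,0],[0,0,0]],[0.75,[-0.8,0,0],[0,0,0]],[0.75,[-0.8,-0.6,0],[0,0,0]],[0.75,[-0.8,-0.6,0],[0,0,0]],[0.75,[-0.2,-0.6,0],[0,0,0]],[0.75,[0,0,0],[0,0,0]]]'; python3 - <<'E'
from h import *
print(robot.state()["position"])
def plane(w,xy,r):
    q=w[np.hypot(w[...,0]-xy[0],w[...,1]-xy[1])<r]; q=q[np.isfinite(q[:,2])]
    return len(q),np.round(np.median(q[:,2])*1000,1),np.round(np.percentile(q[:,2],[5,95])*1000,1)
c=cap("wrist"); w=cloud(c);z=w[...,2]; t=cap("top"); wt=cloud(t); s=cap("side"); ws=cloud(s)
for n,W in(("wrist",w),("top",wt),("side",ws)):
    for k,xy in(("well0",(.6487,-.1266)),("well1",(.658,-.047)),("well2",(.6666,.0325))): print(n,k,plane(W,xy,.018))
m=(z>.05)&(z<.062)&(abs(w[...,0]-.523)<.04)&(abs(w[...,1]-.028)<.028); q=w[m]; print("A",len(q),cv2.minEnclosingCircle((q[:,:2]*1000).astype(np.float32)))
tp=np.hypot(wt[...,0]-.455,wt[...,1]+.312)<.06
for lo,hi in((.035,.055),(.012,.03)):
    q=wt[tp&(wt[...,2]>lo)&(wt[...,2]<hi)]
    if len(q): print("dish/cap",len(q),cv2.minEnclosingCircle((q[:,:2]*1000).astype(np.float32)),np.median(q[:,2]))
cv2.imwrite("pics/ws.png",np.vstack([cv2.resize(c["pixels"],(480,300)),cv2.resize(t["pixels"][150:310,230:486],(480,300))])[...,::-1])
E
```

```text
t: 13.95
position: [0.522, 0.024, 0.0942]
tool_rot: [1.0, 0.002, 0.004, 0.003]
contact_force: [0.0, -0.9, -0.1]
gripper_width: 0.752
[0.52196971 0.024046   0.0942054 ]
wrist well0 (2612, np.float64(38.8), array([37.7, 39.9]))
wrist well1 (2391, np.float64(38.8), array([37.6, 40. ]))
wrist well2 (1827, np.float64(22.8), array([21.6, 24. ]))
top well0 (145, np.float64(36.9), array([33.4, 40.1]))
top well1 (149, np.float64(37.2), array([33.3, 40. ]))
top well2 (146, np.float64(20.8), array([17.5, 24.5]))
side well0 (75, np.float64(36.5), array([34.5, 38.5]))
side well1 (86, np.float64(36.7), array([34.2, 39. ]))
side well2 (83, np.float64(20.7), array([18.8, 22.7]))
A 3090 ((523.7611694335938, 28.635473251342773), 23.070396423339844)
dish/cap 69 ((453.4612731933594, -313.8408508300781), 11.28566837310791) 0.0445918518102435
dish/cap 587 ((454.8921203613281, -311.72186279296875), 44.15287780761719) 0.016670390829946147
```

View pics/ws.png

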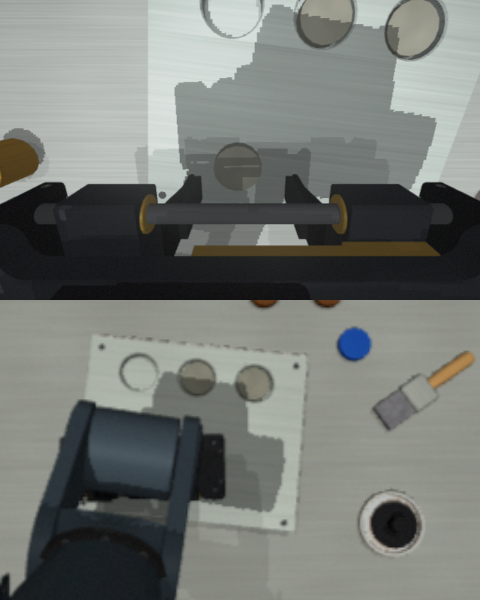

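disc_b lies flat in the middle well, its top level with the loaded disc. The cap stands upright in the dish (knob at (395,525)). Next is disc_a.

```bash
python3 -m pendant '[[0.75,[0.03,-0.1,0.3],[0,-0.07,0]],[0.75,[0,0,0.4],[0,0,0]],[0.75,[0,0,0],[0,0,0]]]'
```

```text
t: 14.48
position: [0.5271, 0.0243, 0.0635]
tool_rot: [1.0, -0.001, 0.002, 0.003]
contact_force: [-0.4, 0.4, -0.1]
gripper_width: 0.754
```

```bash
python3 -m pendant '[[0.75,[-0.09,-0.12,0],[0.04,-0.04,0]],[0.75,[0,0,0.25],[0,0,0]],[0.75,[0,0,0.2],[0,0,0]],[0.75,[0,0,0],[0,0,0]]]'
```

```text
t: 14.98
position: [0.523, 0.0292, 0.0437]
tool_rot: [1.0, -0.001, -0.001, 0.001]
contact_force: [-1.0, -0.3, -0.9]
gripper_width: 0.753
```

```bash
python3 -m pendant '[[0.6,[0,0,0],[0,0,0]],[0.5,[0,0,0],[0,0,0]],[0.48,[0,0,0.02],[0,0,0]],[0.48,[0,0,0],[0,0,0]]]' 3;  python3 -m pendant '[[0.48,[0.3,-0.01,0.01],[0,0,0]],[0.48,[0.4,-0.01,0.01],[0,0,0]],[0.48,[0.4,-0.01,0.01],[0,0,0]]]'
```

```text
t: 15.48
position: [0.5235, 0.0291, 0.0434]
tool_rot: [1.0, -0.001, -0.0, 0.001]
contact_force: [-0.8, -0.5, -0.6]
gripper_width: 0.53
t: 15.85
position: [0.5659, 0.0308, 0.0426]
tool_rot: [1.0, -0.001, -0.004, 0.001]
contact_force: [-2.5, -0.3, 3.6]
gripper_width: 0.528
```

```bash
python3 -m pendant '[[0.48,[0.4,-0.01,0],[0,0.04,0]],[0.48,[0.4,-0.01,0],[0,0,0]],[0.48,[0.4,-0.01,0],[0,0,0]],[0.48,[0.4,0,0],[0,0,0]],[0.48,[0.3,0,0],[0,0,0]],[0.48,[0.3,0,0],[0,0,0]],[0.48,[0,0,0],[0,0,0]]]'; python3 - <<'E'
from h import *
s=robot.state(); p=s["position"];print(p)
c=cap("wrist"); w=cloud(c);z=w[...,2]
m=(abs(w[...,1]-p[1])<.008)&(abs(w[...,0]-p[0])<.03)&(z>.05)&(z<.064); q=w[m]
print("disc far edge x",np.percentile(q[:,0],99.5)*1000,np.median(q[:,2]))
E
```

```text
t: 16.73
position: [0.6625, 0.032, 0.0425]
tool_rot: [1.0, -0.001, 0.001, 0.001]
contact_force: [-0.5, 0.7, 1.3]
gripper_width: 0.528
[0.66252432 0.03196116 0.04253526]
disc far edge x 685.1384572938123 0.05673351968297882
```

```bash
python3 -m pendant '[[0.48,[0.11,-0.01,0],[0,0,0]],[0.48,[0,0,0],[0,0,0]]]';  python3 -m pendant '[[0.48,[0,0,0],[0,0,0]]]'
```

```text
t: 17.02
position: [0.6653, 0.0325, 0.0422]
tool_rot: [1.0, -0.001, -0.001, 0.001]
contact_force: [0.6, -0.3, -1.0]
gripper_width: 0.528
t: 17.15
position: [0.6648, 0.0326, 0.042]
tool_rot: [1.0, -0.001, -0.001, 0.001]
contact_force: [0.4, 0.7, -0.5]
gripper_width: 0.525
```

```bash
python3 -m pendant '[[0.48,[0.06,0,0],[0,0,0]],[0.48,[0,0,0],[0,0,0]]]'
```

```text
t: 17.4
position: [0.6669, 0.0327, 0.0419]
tool_rot: [1.0, -0.001, -0.002, 0.001]
contact_force: [-0.1, 0.1, -0.0]
gripper_width: 0.524
```

```bash
python3 -m pendant '[[0.7,[0,0,0],[0,0,0]],[0.75,[0,0,0],[0,0,0]],[0.75,[0,0,-0.3],[0,0,0]],[0.75,[0,0,-0.8],[0,0,0]],[0.75,[-0.8,0,-0.5],[0,0,0]],[0.75,[-0.8,0,-0.5],[0,0,0]],[0.75,[-0.8,0,0],[0,0,0]],[0.75,[-0.8,0,0],[0,0,0]],[0.75,[-0.2,0,0],[0,0,0]],[0.75,[0,0,0],[0,0,0]]]'; python3 - <<'E'
from h import *
def plane(w,xy,r):
    q=w[np.hypot(w[...,0]-xy[0],w[...,1]-xy[1])<r]; q=q[np.isfinite(q[:,2])]
    return len(q),np.round(np.median(q[:,2])*1000,1),np.round(np.percentile(q[:,2],[5,95])*1000,1)
c=cap("wrist"); w=cloud(c); t=cap("top"); wt=cloud(t); z=wt[...,2]
for n,W in(("wrist",w),("top",wt)):
    for k,xy in(("well0",(.6487,-.1266)),("well1",(.658,-.047)),("well2",(.6666,.0325))): print(n,k,plane(W,xy,.018))
def blob(u,v,r,lo,hi):
    m=np.zeros(z.shape,bool); m[v-r:v+r,u-r:u+r]=True; m&=(z>lo)&(z<hi); q=wt[m]
    return np.round(q[:,:2].mean(0)*1000,1),np.round(np.median(q[:,2])*1000,1)
print("weight",blob(204,247,14,.02,.1),"jar",blob(166,190,16,.04,.1),"brush",blob(458,197,28,.008,.1))
q=wt[(np.hypot(wt[...,0]-.455,wt[...,1]+.312)<.06)&(z>.035)];print("knob",q.mean(0),len(q))
cv2.imwrite("pics/fin.png",np.vstack([cv2.resize(c["pixels"],(480,300)),cv2.resize(t["pixels"][130:310,150:486],(480,257))])[...,::-1])
E
```

```text
t: 18.65
position: [0.5321, 0.0323, 0.1353]
tool_rot: [1.0, -0.001, 0.005, 0.001]
contact_force: [-0.0, -0.0, 0.0]
gripper_width: 0.747
wrist well0 (1741, np.float64(38.8), array([37.6, 40. ]))
wrist well1 (1804, np.float64(38.8), array([37.6, 40. ]))
wrist well2 (1864, np.float64(38.8), array([37.6, 40.1]))
top well0 (145, np.float64(37.3), array([34.1, 40.6]))
top well1 (150, np.float64(36.9), array([33.8, 40. ]))
top well2 (147, np.float64(37.1), array([34. , 40.4]))
weight (array([515.8, 283.9]), np.float64(46.1)) jar (array([657.9, 375.2]), np.float64(72.4)) brush (array([ 636.8, -359.2]), np.float64(17.3))
knob [ 0.45425791 -0.31329705  0.04465156] 69
```

View pics/fin.png

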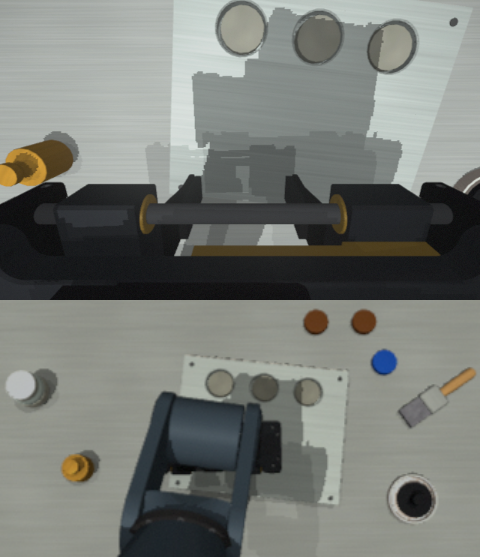

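All three discs lie flat in their wells at (241,27), (318,37) and (392,46). The cap stands upright in the dish at (414,498), and the robot is clear.

```bash
python3 -c "from workcell import ticket; print(ticket.job_done())"
```

```text
the job is handed in; nothing more can be done
None
```

The job is done and handed in at about 19 s of the 67 s allowed. I first lifted the cap off the left well by its knob and stood it in the dish. Then I slid disc_b into the middle well and disc_a into the left well, each along the deck in a light 3 N grip and let go over the centre of its well.

**Last checks:**
- **Discs:** All three disc tops read the same height in the wrist camera, 38.8 mm, so they lie flat about 2 mm below the deck. The top camera agrees to within 0.4 mm between wells, though it reads 1.5–2 mm lower overall, within its calibration.
- **Cap:** It stands upright in the dish. The knob top is at about 45 mm and its centre is within 2 mm of the dish centre.
- **Bystanders:** The weight, jar and brush are within 0.3 mm of where they started, and the loaded disc is still in its well.
- **Deck contact:** During the slides the measured tool height stayed within about 1.5 mm and only went down. I did not check the discs' contact with the deck directly.

No check failed. disc_b first went about 6 mm past the well centre while still held, and I brought it back before letting go.

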